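Ready the tasting pot at the pickle counter

TASK

Get the tasting pot ready for customers: first slide the jar that stands in the way of the pot's handle over the counter, without lifting it, to stand wholly on the round parking disc. Then turn the snug pot clockwise by its handle until it has screwed fully down and bottoms out in its steel socket, push the red-tabbed keeper fully in over the pot's shoulder, and last put the yellow lid on the pot so that it sits flat. Leave the dark jar, the bowl and the spoon where they are and keep both jars upright.

Things in the scene. Friction and masses are not known exactly. Their poses are not given: they have to be found in the camera images.
- stand: Fixed round steel socket on the counter: sleeve 136 mm across, 40 mm high, on a foot plate 160 mm across, 6 mm thick. Origin on the counter, on the socket's vertical axis, which is also the axis the pot turns about. In its frame the keeper's grey block (36 mm along x, y from -66 to -154 mm, up to 44 mm high) lies on the -y side.
- pot (a joint): Turn of the steel pot in its socket, rad: 0 = unscrewed, 14 mm proud; 1.75 = bottomed out at a hard stop. Grows clockwise from above; the pot sinks 8 mm per rad. Snug: takes 0.7 N m plus 0.25 per rad/s (7 to 9 N at the handle), stays where left, cannot be pressed straight down. From above, the handle points 110 degrees counter-clockwise from the stand's x axis at 0, 10 degrees at 1.75.
- pot_handle (a point): Middle of the pot's black handle grip, 115 mm from the pot's axis. The handle is a level radial bar, 14 mm wide and 14 mm high, the black grip reaching from 83 to 145 mm from the axis; its underside is 65 mm above the counter at joint 0, 51 mm at 1.75; nothing is beneath it outside 80 mm from the axis.
- pot_mouth (a point): Centre of the pot's open mouth, level with its rim, on the axis: 88 mm above the counter at joint 0, 74 mm when down. Neck 76 mm outside, 70 mm inside diameter, 28 mm tall, free to 12 mm depth (peppers below); beneath it a shoulder 108 mm across, whose top is 46 mm above the counter when down.
- keeper (a joint): Travel of the sliding keeper, m; 0 = withdrawn, 0.025 = fully in over the pot's shoulder (stop). It moves along the stand's +y, towards the pot's axis; takes about 3 N plus 8 N per m/s and stays where left.
- keeper_tab (a point): Centre of the red upright tab on the keeper: 30 mm along the stand's x, 12 mm thick along its y, from 50 to 84 mm above the counter; this point is 70 mm above the counter and 125 mm from the axis when withdrawn. Behind it (further from the axis) is the keeper's steel bar, 54 mm high and 11 mm long past the point, then the block, 44 mm high.
- jar: Round jar of pale yellow peppers with a pale lemon cap, standing in the path of the handle: 70 mm across, 80 mm tall, 0.22 to 0.45 kg. Origin at the centre of its underside. Slides upright if pushed no higher than 35 mm above the counter.
- disc: Round parking disc let flush into the counter, dark with a blue rim, 128 mm across. Origin at its centre, on the counter. It cannot be felt.
- lid: Yellow lid with black knob, 90 g: disc 88 mm across, from 10 to 16 mm above the origin; under it a plug 64 mm across, 10 mm deep, that enters the pot's mouth; on it an upright round knob, 22 mm across, from 16 to 50 mm above the origin. Origin at the centre of the plug's underside, on which it stands.
- dark_jar: Bystander: jar of dark green-brown sliced chillies with a deep yellow cap, 70 mm across, 80 mm tall; origin at the centre of its underside.
- bowl: Bystander: white bowl, 90 mm across, 35 mm tall; origin at the centre of its underside.
- spoon: Bystander: spoon 200 mm long lying along its x axis.
Mind the look-alikes: they are no part of the job. Leave any blue or purple look-alike of the lid alone.

How it is judged:
By the outcome, as a careful person would: the job done as asked, in the order asked, and still so for the second after the job is handed in, with the robot touching nothing.
It also fails if it takes over 72 s, if anything falls off the work surface, if the arm or the gripper's body presses on something with over 40 N, if the wrist force passes 120 N, or if a joint passes its speed limit or range.

ROBOT

A 7-joint arm with a two-finger parallel gripper is mounted at the origin on the work surface. World frame = base frame: x ahead of the robot, y to its left, z up, the work surface at z = 0. Lengths are in m, angles in rad, forces in N, time in s.
With the tool pointing down it reaches from about 0.425 to 0.875 m from the base axis. Payload 4.7 kg.
Tool frame: the origin (TCP) lies at the very end of the fingers, on their centre line; the grasp point (between the pads) lies 19 mm behind it; z points along the fingers, y is the line along which they close (so a half turn about z gives the same grasp; the last joint's range is limited). The gripper opens to 87 mm and grips with 3 to 60 N. Pads are 19 mm wide; open, the fingers measure 117 mm over their backs; the gripper's body (75 mm by 190 mm) begins 51 mm behind the grasp point.
Start: joints at [1.139, 0.321, -0.07, 1.45, 0.023, 1.371, -0.057], TCP at [0.28, -0.587, 0.223] pointing down, gripper open.
Joint ranges: [-2.86, 2.86], [-0.3, 2.09], [-1.38, 1.24], [0.06, 2.45], [-1.56, 4.7], [0.09, 2.05], [-2.69, 2.69]. Speed limits (rad/s): [2.57, 2.57, 3.14, 3.14, 3.14, 3.14, 3.14].

INTERFACE

Orientations are given as a rotation vector (axis times angle).
In Python, from rig import r gives the robot as it stands.
- The arm moves only by the tool play_rows, never from a script. Its argument "steps" is a list of rows, each an object of numbers: "tx", "ty", "tz": the shift along the tool's x, y, z in mm; "ax", "ay", "az": the turn, a rotation vector about the tool's x, y, z in degrees; "gripper": the opening, from -1 (shut) to 1 (fully open). A call has 1 to 8 rows; each row is the pose to reach, as a shift and turn from the pose commanded when the call began, along the tool's axes at that moment; what a row does not reach only later rows make up. A row lasts 1/12 s, in which the tool goes at most 41.7 mm and 7.16 degrees, less where a joint would pass 70% of its speed; a pose out of reach is approached as far as the arm can. A call with a gripper value outside its range is refused whole. The fingers move at their own pace and stop on an object; "grip_force" is the grip in N (left out, the last holds). Time passes only in rows, so rows that repeat a pose let the fingers close. It gives the time, the measured TCP pose, the force, the opening and the grip force at its end, in the units of the state.
- r.read_state(): the state, without advancing time (a new reading comes with each control period).
- r.read_camera(name): name is "side" or "top"; returns the picture (384x512x3 uint8, red, green, blue); there is no depth.
- r.camera_info(name): a dict with "vertical_fov" (degrees; the focal length in pixels is half the picture's height over the tangent of half this angle, whatever the lens; pixels are square), "cx", "cy" (the principal point, pixels), "dist" ([k1, k2, p1, p2, k3] as OpenCV has them; the pictures are not rectified), "R" (3x3) and "t" (3): a world point X has camera coordinates R X + t. Camera axes: x right, y down, z forward; pixel columns grow to the right and rows downward; lengths in m; the calibration is good to about 2 mm. A picture is of the moment at which its call begins. camera_info takes no time and is no camera call.
- r.finish_job(): hands the job in; it is judged then, once.
The state is a dict: "clock": time; "q": joint angles; "joint_velocities": joint speeds; "effort": joint torques, N m; "tool_pos": TCP position; "orientation": TCP orientation; "contact_force": force on the tool from outside, world axes, zero at the start; "moment": the same for the moment, N m; "grip_width": opening from 0.0 (shut) to 1.0 (fully open); "finger_force": force on a finger pad.
Only numpy, scipy, OpenCV 4.12 (cv2) and the standard library are available. Lean on these libraries where they do the work, as an engineer would, in place of code of your own. Each camera call takes 0.05 s, during which the arm holds its last target. There are 200 camera calls.

## Working session

There is one attempt and no reset: what is moved stays moved. The work goes in short steps, Python scripts to look and compute and a tool call to move; the robot and the scene stay as the last step left them, time stands still between calls to the robot, and variables do not carry over. Pictures are saved under pics/ and viewed, at most 10 in all, crops included, and the job is handed in when it is done.

Besides the shell and the picture viewer there is one more tool, called after "Emit:" by a JSON object that holds its "op" and its "data", one argument or row to a line. play_rows: Moves the arm, as the interface text tells. Its arguments: {"type":"object","properties":{"steps":{"type":"array"},"grip_force":{"type":"number"}},"required":["steps"]}

```bash
ls; mkdir -p pics
python3 - <<'E'
from rig import r
import cv2,numpy as np
for n in("side","top"):
    im=r.read_camera(n); np.save(f"{n}0.npy",im); cv2.imwrite(f"pics/{n}0.png",im[:,:,::-1]); print(n,r.camera_info(n))
print(r.read_state())
E
```

```text
pics
side {'vertical_fov': 43.10706899572037, 'cx': 251.9124353833488, 'cy': 194.7740106403529, 'dist': array([-0.08779039,  0.        ,  0.        ,  0.        ,  0.        ]), 'R': array([[-9.20954709e-01, -3.89668925e-01,  7.43762843e-04],
       [-2.88104883e-01,  6.79627703e-01, -6.74612305e-01],
       [ 2.62369970e-01, -6.21501660e-01, -7.38171853e-01]]), 't': array([0.43898103, 0.21546786, 1.34252137])}
top {'vertical_fov': 49.244522819060876, 'cx': 250.93743721445395, 'cy': 188.2734131628379, 'dist': array([-0.15886722,  0.        ,  0.        ,  0.        ,  0.        ]), 'R': array([[-0.01578477, -0.99984154, -0.0082306 ],
       [-0.98747858,  0.01688074, -0.15684739],
       [ 0.15696147,  0.00565175, -0.98758856]]), 't': array([-0.02344946,  0.49920213,  1.21245637])}
{'clock': 0.1, 'q': array([ 1.1391119 ,  0.32176836, -0.07005586,  1.45157047,  0.02259933,
        1.37083426, -0.05688107]), 'joint_velocities': array([-0.00099372, -0.00126075,  0.00104031, -0.00354427, -0.00122336,
       -0.00109258,  0.00043405]), 'effort': array([-5.11135604e-04, -4.92571521e+01, -4.05973373e-01, -3.13399422e+01,
       -6.41422276e-02,  3.95229785e-02,  5.65206028e-05]), 'tool_pos': array([ 0.27997393, -0.5860395 ,  0.22154926]), 'orientation': array([-3.06218850e+00, -6.94101875e-01,  7.81424266e-04]), 'contact_force': array([0.86563044, 0.89232762, 0.35165432]), 'moment': array([ 0.01746576,  0.02827477, -0.00711704]), 'finger_force': 0.0, 'grip_width': 0.9956100368040617}
```

View pics/side0.png

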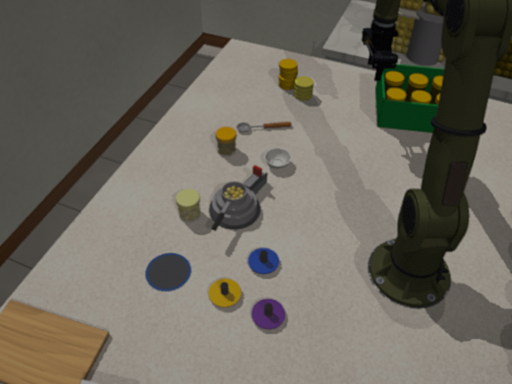

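View pics/top0.png

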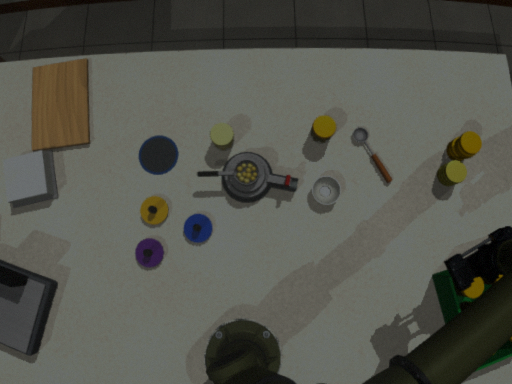

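The pot is at side (235,203) and top (247,175), with its handle towards +y at top (208,174) and the keeper's red tab at side (258,170) and top (287,182).

- **Jar:** two pale-cap jars, one at top (222,134)/side (188,203) and one at top (453,172)/side (304,88). The first is beside the handle in its sweep, so it is the one meant.
- **Lid:** yellow at top (154,209)/side (225,291). The blue one at top (198,228) and the purple one at top (150,253) are look-alikes.
- **Disc:** top (158,155)/side (168,271).

Next I confirm these in an enlarged crop.

```bash
cat > h.py <<'E'
import numpy as np,cv2
from rig import r
def ray(n,uv):
    c=r.camera_info(n);f=192/np.tan(np.radians(c['vertical_fov']/2))
    K=np.array([[f,0,c['cx']],[0,f,c['cy']],[0,0,1]])
    p=cv2.undistortPoints(np.array(uv,float).reshape(-1,1,2),K,np.array(c['dist'])).reshape(-1,2)
    R=np.array(c['R']);d=np.c_[p,np.ones(len(p))]@R
    return -R.T@np.array(c['t']),d
def plane(n,uv,z):
    o,d=ray(n,uv);return o+d*((z-o[2])/d[:,2])[:,None]
def tri(us,ut):
    o1,d1=ray('side',us);o2,d2=ray('top',ut);d1=d1[0];d2=d2[0]
    A=np.c_[d1,-d2];s=np.linalg.lstsq(A,o2-o1,rcond=None)[0]
    a=o1+s[0]*d1;b=o2+s[1]*d2
    return (a+b)/2,np.linalg.norm(a-b)
def proj(n,X):
    c=r.camera_info(n);f=192/np.tan(np.radians(c['vertical_fov']/2))
    K=np.array([[f,0,c['cx']],[0,f,c['cy']],[0,0,1]])
    return cv2.projectPoints(np.array(X,float).reshape(-1,1,3),cv2.Rodrigues(np.array(c['R']))[0],np.array(c['t']),K,np.array(c['dist']))[0].reshape(-1,2)
def blobs(im,lo,hi,amin=15):
    m=cv2.inRange(cv2.cvtColor(im,cv2.COLOR_RGB2HSV),lo,hi)
    n,l,s,c=cv2.connectedComponentsWithStats(m)
    return [(c[i].round(1).tolist(),s[i].tolist()) for i in range(1,n) if s[i,4]>=amin],l
E
python3 - <<'E'
from h import *
s=np.load('side0.npy');t=np.load('top0.npy')
a=cv2.resize(t[115:270,130:310],None,fx=2.2*2,fy=4.4,interpolation=cv2.INTER_CUBIC)[:600,:792]
b=cv2.resize(s[150:310,140:290],None,fx=3.7,fy=3.7,interpolation=cv2.INTER_CUBIC)
cv2.imwrite('pics/ct.png',np.clip(a[:,:,::-1]*1.6,0,255));cv2.imwrite('pics/cs.png',np.clip(b[:,:,::-1]*1.6,0,255))
for n,im in(('side',s),('top',t)):
    print(n)
    for k,lo,hi in(('yellow',(18,170,60),(30,255,255)),('pale',(26,90,60),(36,169,255)),('red',(0,150,60),(8,255,255)),('blue',(100,120,40),(125,255,255))):
        print(k,blobs(im,lo,hi)[0])
E
```

```text
side
yellow [([410.5, 3.6], [400, 0, 23, 10, 122]), ([404.4, 27.2], [396, 17, 18, 23, 188]), ([287.7, 73.6], [279, 59, 18, 31, 464]), ([394.3, 77.7], [385, 71, 20, 15, 228]), ([418.0, 80.1], [409, 73, 20, 15, 233]), ([437.7, 81.6], [433, 76, 11, 14, 115]), ([395.8, 93.7], [386, 87, 21, 14, 226]), ([420.6, 96.2], [411, 90, 21, 13, 227]), ([437.7, 97.7], [436, 93, 5, 11, 35]), ([225.6, 134.5], [216, 127, 20, 16, 252]), ([224.6, 293.2], [209, 279, 32, 28, 600])]
pale [([404.2, 17.1], [399, 16, 11, 4, 18]), ([302.9, 87.5], [294, 76, 19, 25, 370]), ([191.0, 200.1], [178, 190, 21, 20, 171]), ([423.7, 198.0], [421, 194, 7, 9, 25])]
red [([257.0, 170.5], [254, 166, 7, 10, 52])]
blue [([263.2, 261.3], [249, 248, 30, 26, 520]), ([167.3, 272.2], [146, 254, 44, 36, 173])]
top
yellow [([324.0, 126.3], [313, 116, 23, 22, 392]), ([470.5, 142.2], [460, 131, 22, 24, 363]), ([454.1, 141.5], [452, 137, 8, 10, 26]), ([154.1, 210.0], [141, 197, 27, 27, 525]), ([499.1, 277.1], [496, 275, 7, 6, 15]), ([474.9, 288.1], [464, 277, 20, 21, 274])]
pale [([219.3, 136.4], [211, 126, 22, 20, 214]), ([455.7, 170.7], [446, 160, 21, 23, 349]), ([242.6, 165.5], [239, 163, 7, 6, 19]), ([249.6, 165.9], [247, 163, 8, 7, 21]), ([242.3, 177.4], [237, 172, 13, 11, 53])]
red [([287.3, 179.7], [285, 175, 5, 10, 33])]
blue [([157.8, 155.5], [139, 136, 39, 38, 174]), ([197.6, 227.8], [184, 214, 28, 28, 577])][ WARN:0@0.499] global loadsave.cpp:1063 imwrite_ Unsupported depth image for selected encoder is fallbacked to CV_8U.
```

View pics/ct.png

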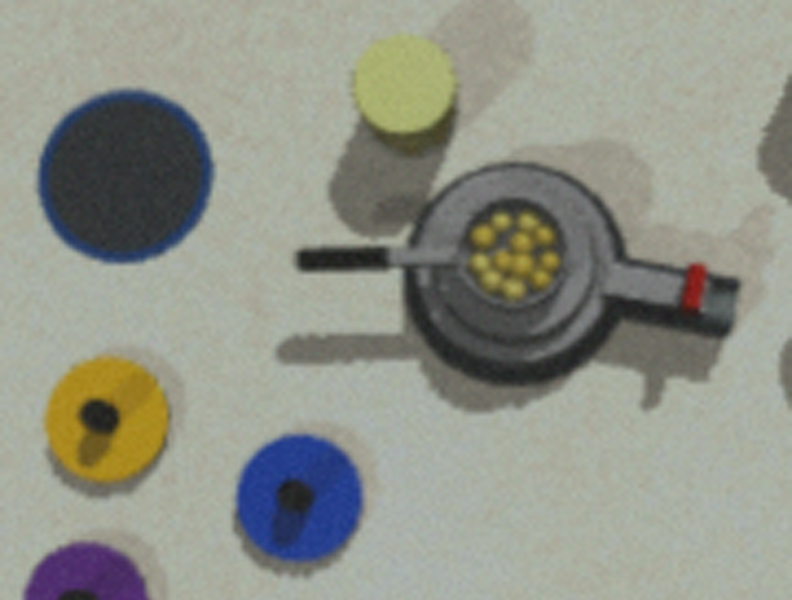

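View pics/cs.png

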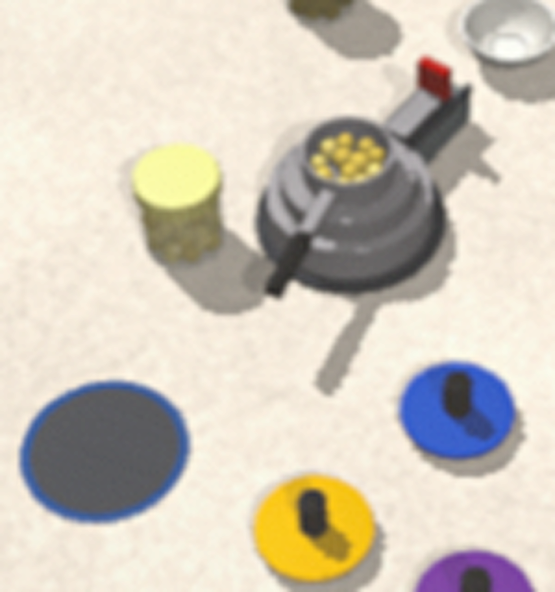

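The crops show the following:

| Item | Top crop (px) | Side crop (px) |
|---|---|---|
| Pale jar, beside the handle's path | (405,85) | (177,177) |
| Disc | (126,176) | (105,451) |
| Pot mouth | (514,250) | (347,153) |
| Handle grip | (296–389,259) | — |
| Red tab | (694,288) | — |
| Yellow lid with black knob, the one meant | (106,420) | (314,527) |

Now to triangulate.

Run:
```python
from h import *
np.set_printoptions(precision=4,suppress=True)
T=lambda U,V:((U+.5)/4.4-.5+130,(V+.5)/4.4-.5+115)
S=lambda U,V:((U+.5)/3.7-.5+140,(V+.5)/3.7-.5+150)
P={'jarcap':((177,177),(405,84),.08),'disc':((105,451),(126,176),0),'mouth':((347,152),(514,249),.088),
'htip':((274,289),(297,260),.072),'hin':((304,238),(389,258),.072),'tab':((434,78),(694,287),.07),'lid':((314,526),(106,419),.016),'knobtop':((313,496),(97,414),.05)}
for k,(s,t,z) in P.items():
    x,e=tri(S(*s),T(*t)); print(k,x,'gap',round(e,4),'plane s',plane('side',S(*s),z)[0,:2],'t',plane('top',T(*t),z)[0,:2])
# contour fits
s=np.load('side0.npy');t=np.load('top0.npy')
for n,im in(('side',s),('top',t)):
  hsv=cv2.cvtColor(im,cv2.COLOR_RGB2HSV)
  for k,lo,hi,box in(('lid',(18,150,50),(32,255,255),{'side':(200,270,250,312),'top':(135,190,175,228)}),('disc',(100,110,30),(125,255,255),{'side':(140,245,195,295),'top':(134,130,182,180)})):
    x0,y0,x1,y1=box[n]
    m=cv2.inRange(hsv[y0:y1,x0:x1],lo,hi);c=np.vstack(cv2.findContours(m,0,2)[0]); c=cv2.convexHull(c).reshape(-1,2)+[x0,y0]
    w=plane(n,c,.016 if k=='lid' else 0)
    A=np.c_[2*w[:,:2],np.ones(len(w))];q=np.linalg.lstsq(A,(w[:,:2]**2).sum(1),rcond=None)[0]
    print(n,k,q[:2],'R',np.sqrt(q[2]+q[0]**2+q[1]**2))
```

```text
jarcap [0.6588 0.0526 0.0789] gap 0.002 plane s [0.6593 0.0535] t [0.6575 0.0523]
disc [0.6186 0.2597 0.0005] gap 0.0022 plane s [0.6199 0.2595] t [0.6176 0.2595]
mouth [ 0.5429 -0.0194  0.0853] gap 0.0024 plane s [ 0.5431 -0.0171] t [ 0.5412 -0.0197]
htip [0.5387 0.1247 0.0791] gap 0.001 plane s [0.542  0.1198] t [0.5396 0.1255]
hin [0.5415 0.0644 0.0709] gap 0.0031 plane s [0.5427 0.0653] t [0.5398 0.0639]
tab [ 0.5177 -0.1386  0.0695] gap 0.0012 plane s [ 0.5182 -0.1381] t [ 0.517  -0.1387]
lid [0.4416 0.2661 0.0185] gap 0.0021 plane s [0.4434 0.2649] t [0.4409 0.2664]
knobtop [0.4415 0.2636 0.0548] gap 0.0029 plane s [0.4444 0.2612] t [0.4406 0.2644]
side lid [0.4431 0.2662] R 0.04231019917266842
side disc [0.6212 0.2586] R 0.060665500886373694
top lid [0.4405 0.2661] R 0.04236150235007191
top disc [0.6178 0.2606] R 0.061302323928909115
```

```bash
cat > go.py <<'E'
import sys,numpy as np
from scipy.spatial.transform import Rotation as Ro
from rig import r
np.set_printoptions(precision=4,suppress=True)
def st():
    s=r.read_state();R=Ro.from_rotvec(s['orientation'])
    x=R.as_matrix()[:,0];return s,R,s['tool_pos'],np.degrees(np.arctan2(x[1],x[0]))
def T(psi):  # tool down, tool x at yaw psi deg
    return Ro.from_euler('z',psi,degrees=True)*Ro.from_euler('x',180,degrees=True)
def rel(R,p,tgt,psi):
    return (R.inv().apply(np.array(tgt)-p)*1e3).round(1),(R.inv()*T(psi)).as_rotvec(degrees=True).round(1)
if __name__=='__main__':
    s,R,p,psi=st();print('t',s['clock'],p,'psi',psi,'F',s['contact_force'],'w',s['grip_width']*87,s['finger_force'])
    a=[float(v) for v in sys.argv[1:]]
    for i in range(0,len(a),4): print(a[i:i+4],*rel(R,p,a[i:i+3],a[i+3]))
E
python3 go.py .6585 .053 .2 10.8
```

```text
t 0.1 [ 0.28   -0.586   0.2215] psi 25.542697465456246 F [0.8656 0.8923 0.3517] w 86.61807320195337 0.0
[0.6585, 0.053, 0.2, 10.8] [ 617.1 -413.3   22.2] [-0.1  0.  14.7]
```

Emit:
{"op": "play_rows", "data": {
  "steps": [
    {"tx": 617,"ty": -413,"tz": 22,"az": 14.7},
    {"tx": 617,"ty": -413,"tz": 22,"az": 14.7},
    {"tx": 617,"ty": -413,"tz": 22,"az": 14.7},
    {"tx": 617,"ty": -413,"tz": 22,"az": 14.7},
    {"tx": 617,"ty": -413,"tz": 22,"az": 14.7},
    {"tx": 617,"ty": -413,"tz": 22,"az": 14.7},
    {"tx": 617,"ty": -413,"tz": 22,"az": 14.7},
    {"tx": 617,"ty": -413,"tz": 22,"az": 14.7}
  ]
}}

```text
validation failed for argument at $.st...
```

```bash
python3 go.py .6585 .053 .2 10.8
```

```text
t 0.1 [ 0.28   -0.586   0.2215] psi 25.542697465456246 F [0.8656 0.8923 0.3517] w 86.61807320195337 0.0
[0.6585, 0.053, 0.2, 10.8] [ 617.1 -413.3   22.2] [-0.1  0.  14.7]
```

Emit:
{"op": "play_rows", "data": {
  "steps": [
    {"tx": 33,"ty": -22,"tz": 1,"ax": 0,"ay": 0,"az": 2,"gripper": 1},
    {"tx": 66,"ty": -44,"tz": 2,"ax": 0,"ay": 0,"az": 4,"gripper": 1}
  ]
}}

```text
clock: 0.27
tool_pos: [0.3186, -0.5193, 0.2193]
orientation: [-3.088, -0.575, 0.002]
contact_force: [1.0, 0.5, 0.1]
grip_width: 1.002
finger_force: 0.0
```

```bash
python3 go.py .6585 .053 .2 10.8
```

```text
t 0.2667 [ 0.3186 -0.5193  0.2193] psi 21.10252726243695 F [1.0296 0.507  0.0528] w 87.18601536468587 0.0
[0.6585, 0.053, 0.2, 10.8] [ 523.2 -411.5   19.1] [-0.1  0.1 10.3]
```

Emit:
{"op": "play_rows", "data": {
  "steps": [
    {"tx": 523,"ty": -411,"tz": 19,"ax": 0,"ay": 0,"az": 10,"gripper": 1},
    {"tx": 523,"ty": -411,"tz": 19,"ax": 0,"ay": 0,"az": 10,"gripper": 1},
    {"tx": 523,"ty": -411,"tz": 19,"ax": 0,"ay": 0,"az": 10,"gripper": 1},
    {"tx": 523,"ty": -411,"tz": 19,"ax": 0,"ay": 0,"az": 10,"gripper": 1},
    {"tx": 523,"ty": -411,"tz": 19,"ax": 0,"ay": 0,"az": 10,"gripper": 1},
    {"tx": 523,"ty": -411,"tz": 19,"ax": 0,"ay": 0,"az": 10,"gripper": 1},
    {"tx": 523,"ty": -411,"tz": 19,"ax": 0,"ay": 0,"az": 10,"gripper": 1},
    {"tx": 523,"ty": -411,"tz": 19,"ax": 0,"ay": 0,"az": 10,"gripper": 1}
  ]
}}

```text
clock: 0.93
tool_pos: [0.4888, -0.2296, 0.2108]
orientation: [3.126, 0.316, -0.001]
contact_force: [0.3, -0.8, -0.5]
grip_width: 1.001
finger_force: 0.0
```

```bash
python3 go.py .6585 .053 .2 10.8
```

```text
t 0.9333 [ 0.4888 -0.2296  0.2108] psi 11.536602783454752 F [ 0.3286 -0.8337 -0.5166] w 87.11565653049783 0.0
[0.6585, 0.053, 0.2, 10.8] [ 222.8 -242.9   10.7] [0.  0.  0.7]
```

Emit:
{"op": "play_rows", "data": {
  "steps": [
    {"tx": 223,"ty": -243,"tz": 10,"ax": 0,"ay": 0,"az": 0,"gripper": 1},
    {"tx": 223,"ty": -243,"tz": 10,"ax": 0,"ay": 0,"az": 0,"gripper": 1},
    {"tx": 223,"ty": -243,"tz": 10,"ax": 0,"ay": 0,"az": 0,"gripper": 1},
    {"tx": 223,"ty": -243,"tz": 10,"ax": 0,"ay": 0,"az": 0,"gripper": 1},
    {"tx": 223,"ty": -243,"tz": 10,"ax": 0,"ay": 0,"az": 0,"gripper": 1},
    {"tx": 223,"ty": -243,"tz": 10,"ax": 0,"ay": 0,"az": 0,"gripper": 1},
    {"tx": 223,"ty": -243,"tz": 10,"ax": 0,"ay": 0,"az": 0,"gripper": 1},
    {"tx": 223,"ty": -243,"tz": 10,"ax": 0,"ay": 0,"az": 0,"gripper": 1}
  ]
}}

```text
clock: 1.6
tool_pos: [0.6588, 0.0535, 0.2004]
orientation: [-3.125, -0.317, 0.001]
contact_force: [0.1, 0.1, 0.6]
grip_width: 1.001
finger_force: 0.0
```

```bash
python3 go.py .6585 .053 .2 10.8 .6585 .053 .016 10.8
```

```text
t 1.6 [0.6588 0.0535 0.2004] psi 11.57575573185259 F [0.0868 0.126  0.5827] w 87.09144673621108 0.0
[0.6585, 0.053, 0.2, 10.8] [-0.4  0.4  0.4] [-0.   0.   0.8]
[0.6585, 0.053, 0.016, 10.8] [ -0.3   0.5 184.4] [-0.   0.   0.8]
```

Emit:
{"op": "play_rows", "data": {
  "steps": [
    {"tx": 0,"ty": 0,"tz": 35,"ax": 0,"ay": 0,"az": 0.8,"gripper": 1},
    {"tx": 0,"ty": 0,"tz": 70,"ax": 0,"ay": 0,"az": 0.8,"gripper": 1},
    {"tx": 0,"ty": 0,"tz": 100,"ax": 0,"ay": 0,"az": 0.8,"gripper": 1},
    {"tx": 0,"ty": 0,"tz": 120,"ax": 0,"ay": 0,"az": 0.8,"gripper": 1},
    {"tx": 0,"ty": 0,"tz": 140,"ax": 0,"ay": 0,"az": 0.8,"gripper": 1},
    {"tx": 0,"ty": 0,"tz": 160,"ax": 0,"ay": 0,"az": 0.8,"gripper": 1},
    {"tx": 0,"ty": 0,"tz": 175,"ax": 0,"ay": 0,"az": 0.8,"gripper": 1},
    {"tx": 0,"ty": 0,"tz": 183,"ax": 0,"ay": 0,"az": 0.8,"gripper": 1}
  ]
}}

```text
clock: 2.27
tool_pos: [0.6565, 0.0508, 0.0152]
orientation: [-3.128, -0.294, 0.006]
contact_force: [-0.1, 0.2, -1.1]
grip_width: 0.996
finger_force: 0.0
```

Emit:
{"op": "play_rows", "data": {
  "steps": [
    {"tx": 0,"ty": 0,"tz": 0,"ax": 0,"ay": 0,"az": 0,"gripper": 0.7},
    {"tx": 0,"ty": 0,"tz": 0,"ax": 0,"ay": 0,"az": 0,"gripper": 0.55},
    {"tx": 0,"ty": 0,"tz": 0,"ax": 0,"ay": 0,"az": 0,"gripper": 0.55},
    {"tx": 0,"ty": 0,"tz": 0,"ax": 0,"ay": 0,"az": 0,"gripper": 0.55},
    {"tx": 0,"ty": 0,"tz": 0,"ax": 0,"ay": 0,"az": 0,"gripper": 0.55},
    {"tx": 0,"ty": 0,"tz": 0,"ax": 0,"ay": 0,"az": 0,"gripper": 0.55}
  ],
  "grip_force": 5
}}

```text
clock: 2.77
tool_pos: [0.6591, 0.0522, 0.0195]
orientation: [-3.127, -0.295, -0.004]
contact_force: [-0.3, 1.4, 3.7]
grip_width: 0.798
finger_force: 5.0
```

```bash
python3 go.py .6195 .260 .018 10.8
```

```text
t 2.7667 [0.6591 0.0522 0.0195] psi 10.771542661109276 F [-0.3337  1.3586  3.7305] w 69.40540124043585 4.999928561446723
[0.6195, 0.26, 0.018, 10.8] [  -0.1 -211.6    1.6] [-0.  -0.1 -0. ]
```

Emit:
{"op": "play_rows", "data": {
  "steps": [
    {"tx": 0,"ty": -8,"tz": 0,"ax": 0,"ay": 0,"az": 0,"gripper": 0.55},
    {"tx": 0,"ty": -20,"tz": 0,"ax": 0,"ay": 0,"az": 0,"gripper": 0.55},
    {"tx": 0,"ty": -35,"tz": 0,"ax": 0,"ay": 0,"az": 0,"gripper": 0.55},
    {"tx": 0,"ty": -50,"tz": 0,"ax": 0,"ay": 0,"az": 0,"gripper": 0.55},
    {"tx": 0,"ty": -65,"tz": 0,"ax": 0,"ay": 0,"az": 0,"gripper": 0.55},
    {"tx": 0,"ty": -80,"tz": 0,"ax": 0,"ay": 0,"az": 0,"gripper": 0.55},
    {"tx": 0,"ty": -95,"tz": 0,"ax": 0,"ay": 0,"az": 0,"gripper": 0.55},
    {"tx": 0,"ty": -107,"tz": 0,"ax": 0,"ay": 0,"az": 0,"gripper": 0.55}
  ]
}}

```text
clock: 3.43
tool_pos: [0.6399, 0.1542, 0.0194]
orientation: [3.124, 0.291, 0.004]
contact_force: [1.1, -6.7, 5.7]
grip_width: 0.803
finger_force: 5.0
```

Emit:
{"op": "play_rows", "data": {
  "steps": [
    {"tx": 0,"ty": -15,"tz": 0,"ax": 0,"ay": 0,"az": 0,"gripper": 0.55},
    {"tx": 0,"ty": -30,"tz": 0,"ax": 0,"ay": 0,"az": 0,"gripper": 0.55},
    {"tx": 0,"ty": -45,"tz": 0,"ax": 0,"ay": 0,"az": 0,"gripper": 0.55},
    {"tx": 0,"ty": -60,"tz": 0,"ax": 0,"ay": 0,"az": 0,"gripper": 0.55},
    {"tx": 0,"ty": -75,"tz": 0,"ax": 0,"ay": 0,"az": 0,"gripper": 0.55},
    {"tx": 0,"ty": -90,"tz": 0,"ax": 0,"ay": 0,"az": 0,"gripper": 0.55},
    {"tx": 0,"ty": -100,"tz": 0,"ax": 0,"ay": 0,"az": 0,"gripper": 0.55},
    {"tx": 0,"ty": -105,"tz": 0,"ax": 0,"ay": 0,"az": 0,"gripper": 0.55}
  ]
}}

```text
clock: 4.1
tool_pos: [0.6199, 0.2588, 0.0193]
orientation: [3.125, 0.294, 0.004]
contact_force: [1.0, -5.7, 6.5]
grip_width: 0.803
finger_force: 5.0
```

Emit:
{"op": "play_rows", "data": {
  "steps": [
    {"tx": 0,"ty": 0,"tz": 0,"ax": 0,"ay": 0,"az": 0,"gripper": 0.55},
    {"tx": 0,"ty": 0,"tz": 0,"ax": 0,"ay": 0,"az": 0,"gripper": 0.8},
    {"tx": 0,"ty": 0,"tz": 0,"ax": 0,"ay": 0,"az": 0,"gripper": 1},
    {"tx": 0,"ty": 0,"tz": 0,"ax": 0,"ay": 0,"az": 0,"gripper": 1},
    {"tx": 0,"ty": 0,"tz": 0,"ax": 0,"ay": 0,"az": 0,"gripper": 1},
    {"tx": 0,"ty": 0,"tz": 0,"ax": 0,"ay": 0,"az": 0,"gripper": 1}
  ]
}}

```text
clock: 4.6
tool_pos: [0.6184, 0.2594, 0.0177]
orientation: [3.128, 0.294, -0.001]
contact_force: [-0.3, -0.2, 0.0]
grip_width: 0.988
finger_force: 0.0
```

```bash
python3 go.py .6195 .260 .018 10.8 .6195 .260 .16 10.8
```

```text
t 4.6 [0.6184 0.2594 0.0177] psi 10.74814485371575 F [-0.3297 -0.1699  0.0173] w 85.97126444947492 0.0
[0.6195, 0.26, 0.018, 10.8] [ 1.2 -0.3 -0.3] [-0.   0.  -0.1]
[0.6195, 0.26, 0.16, 10.8] [   1.1   -0.3 -142.3] [-0.   0.  -0.1]
```

Emit:
{"op": "play_rows", "data": {
  "steps": [
    {"tx": 0,"ty": 0,"tz": -15,"ax": 0,"ay": 0,"az": 0,"gripper": 1},
    {"tx": 0,"ty": 0,"tz": -40,"ax": 0,"ay": 0,"az": 0,"gripper": 1},
    {"tx": 0,"ty": 0,"tz": -75,"ax": 0,"ay": 0,"az": 0,"gripper": 1},
    {"tx": 0,"ty": 0,"tz": -110,"ax": 0,"ay": 0,"az": 0,"gripper": 1},
    {"tx": 0,"ty": 0,"tz": -140,"ax": 0,"ay": 0,"az": -7,"gripper": 1},
    {"tx": -10,"ty": 20,"tz": -142,"ax": 0,"ay": 0,"az": -14,"gripper": 1},
    {"tx": -20,"ty": 40,"tz": -142,"ax": 0,"ay": 0,"az": -21,"gripper": 1},
    {"tx": -30,"ty": 60,"tz": -142,"ax": 0,"ay": 0,"az": -28,"gripper": 1}
  ]
}}

```text
clock: 5.27
tool_pos: [0.6006, 0.195, 0.1623]
orientation: [2.959, 1.053, 0.004]
contact_force: [-0.7, 0.3, 0.2]
grip_width: 1.002
finger_force: 0.0
```

Run:
```python
from go import *
s,R,p,psi=st();ax=np.array([.5422,-.0185]);a=np.radians(91)
print(p,psi,rel(R,p,[*(ax+.115*np.array([np.cos(a),np.sin(a)])),.15],91))
```

```text
[0.6006 0.195  0.1623] 39.168670548854124 (array([-109.1,   38.2,   12.1]), array([  0.1,  -0.1, -51.8]))
```

Emit:
{"op": "play_rows", "data": {
  "steps": [
    {"tx": -109,"ty": 38,"tz": 12,"ax": 0,"ay": 0,"az": -52,"gripper": 1},
    {"tx": -109,"ty": 38,"tz": 12,"ax": 0,"ay": 0,"az": -52,"gripper": 1},
    {"tx": -109,"ty": 38,"tz": 12,"ax": 0,"ay": 0,"az": -52,"gripper": 1},
    {"tx": -109,"ty": 38,"tz": 12,"ax": 0,"ay": 0,"az": -52,"gripper": 0.2},
    {"tx": -109,"ty": 38,"tz": 12,"ax": 0,"ay": 0,"az": -52,"gripper": 0.2},
    {"tx": -109,"ty": 38,"tz": 12,"ax": 0,"ay": 0,"az": -52,"gripper": 0.2},
    {"tx": -109,"ty": 38,"tz": 12,"ax": 0,"ay": 0,"az": -52,"gripper": 0.2},
    {"tx": -109,"ty": 38,"tz": 12,"ax": 0,"ay": 0,"az": -52,"gripper": 0.2}
  ]
}}

```text
clock: 5.93
tool_pos: [0.5393, 0.097, 0.1493]
orientation: [2.2, 2.241, 0.001]
contact_force: [0.8, 1.1, 0.1]
grip_width: 0.708
finger_force: 0.0
```

```bash
python3 go.py .5402 .0965 .055 91;  python3 - <<'E'
from h import *
import cv2
s=r.read_camera('side');t=r.read_camera('top')
a=cv2.resize(s[130:330,130:330],(600,600),interpolation=2)
cv2.imwrite('pics/s1.png',np.hstack([cv2.resize(s[140:320,130:310],(400,400)),cv2.resize(t[100:250,120:270],(400,400))])[:,:,::-1])
E
```

```text
t 5.9333 [0.5393 0.097  0.1493] psi 91.0617042247511 F [0.8458 1.0689 0.078 ] w 61.62725706912142 0.0
[0.5402, 0.0965, 0.055, 91.0] [-0.5  0.8 94.3] [0.1 0.  0.1]
```

View pics/s1.png

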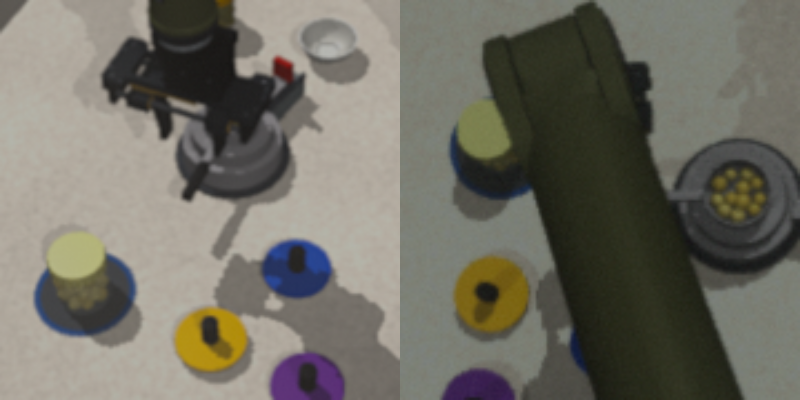

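The jar stands upright, centred on the disc (side crop (80,285)), and the open fingers are above the handle grip. Descending to grip it.

Emit:
{"op": "play_rows", "data": {
  "steps": [
    {"tx": 0,"ty": 0,"tz": 20,"ax": 0,"ay": 0,"az": 0,"gripper": 0.3},
    {"tx": 0,"ty": 0,"tz": 45,"ax": 0,"ay": 0,"az": 0,"gripper": 0.3},
    {"tx": 0,"ty": 0,"tz": 65,"ax": 0,"ay": 0,"az": 0,"gripper": 0.3},
    {"tx": 0,"ty": 0,"tz": 80,"ax": 0,"ay": 0,"az": 0,"gripper": 0.3},
    {"tx": 0,"ty": 0,"tz": 90,"ax": 0,"ay": 0,"az": 0,"gripper": 0.3},
    {"tx": 0,"ty": 0,"tz": 94,"ax": 0,"ay": 0,"az": 0,"gripper": 0.3},
    {"tx": 0,"ty": 0,"tz": 94,"ax": 0,"ay": 0,"az": 0,"gripper": 0.3}
  ]
}}

```text
clock: 6.62
tool_pos: [0.5389, 0.0971, 0.0537]
orientation: [-2.207, -2.235, 0.001]
contact_force: [-0.4, -0.1, -0.0]
grip_width: 0.647
finger_force: 0.0
```

Emit:
{"op": "play_rows", "data": {
  "steps": [
    {"tx": 0,"ty": 0,"tz": 0,"ax": 0,"ay": 0,"az": 0,"gripper": -0.3},
    {"tx": 0,"ty": 0,"tz": 0,"ax": 0,"ay": 0,"az": 0,"gripper": -0.8},
    {"tx": 0,"ty": 0,"tz": 0,"ax": 0,"ay": 0,"az": 0,"gripper": -0.8},
    {"tx": 0,"ty": 0,"tz": 0,"ax": 0,"ay": 0,"az": 0,"gripper": -0.8},
    {"tx": 0,"ty": 0,"tz": 0,"ax": 0,"ay": 0,"az": 0,"gripper": -0.8},
    {"tx": 0,"ty": 0,"tz": 0,"ax": 0,"ay": 0,"az": 0,"gripper": -0.8},
    {"tx": 0,"ty": 0,"tz": 0,"ax": 0,"ay": 0,"az": 0,"gripper": -0.8}
  ],
  "grip_force": 15
}}

```text
clock: 7.2
tool_pos: [0.5393, 0.097, 0.0542]
orientation: [2.207, 2.235, 0.0]
contact_force: [1.8, 0.6, 0.5]
grip_width: 0.204
finger_force: 1.4
```

```bash
cat > arc.py <<'E'
from go import *
import sys
s,R,p,psi=st();print(s['clock'],p,'psi',psi,'F',s['contact_force'],'M',s['moment'],s['grip_width']*87,s['finger_force'])
ax=np.array([.5422,-.0185]);d=p[:2]-ax;a=np.degrees(np.arctan2(d[1],d[0]));rad=np.hypot(*d);print('ang',a,'r',rad)
for i in range(1,9):
    b=a-float(sys.argv[1])*i
    t,w=rel(R,p,[*(ax+rad*np.array([np.cos(np.radians(b)),np.sin(np.radians(b))])),p[2]-.008*np.radians(a-b)],psi-(a-b)); print(round(b,1),t.round(),w.round(1))
E
python3 arc.py 5
```

```text
7.2 [0.5393 0.097  0.0542] psi 90.73897668798357 F [1.8453 0.6363 0.5206] M [ 0.0546 -0.5863  0.0309] 17.774635876675596 1.363038744457299
ang 91.41680819633766 r 0.11552885187092753
86.4 [-0. 10.  1.] [0. 0. 5.]
81.4 [-2. 20.  1.] [ 0.  0. 10.]
76.4 [-4. 30.  2.] [ 0.  0. 15.]
71.4 [-6. 40.  3.] [ 0.  0. 20.]
66.4 [-10.  49.   4.] [ 0.  0. 25.]
61.4 [-15.  58.   4.] [ 0.  0. 30.]
56.4 [-20.  66.   5.] [ 0. -0. 35.]
51.4 [-26.  75.   6.] [ 0. -0. 40.]
```

Emit:
{"op": "play_rows", "data": {
  "steps": [
    {"tx": 0,"ty": 0,"tz": 0,"ax": 0,"ay": 0,"az": 0,"gripper": -0.9},
    {"tx": 0,"ty": 0,"tz": 0,"ax": 0,"ay": 0,"az": 0,"gripper": -0.9},
    {"tx": 0,"ty": 10,"tz": 1,"ax": 0,"ay": 0,"az": 5,"gripper": -0.9},
    {"tx": -2,"ty": 20,"tz": 1,"ax": 0,"ay": 0,"az": 10,"gripper": -0.9},
    {"tx": -4,"ty": 30,"tz": 2,"ax": 0,"ay": 0,"az": 15,"gripper": -0.9},
    {"tx": -6,"ty": 40,"tz": 3,"ax": 0,"ay": 0,"az": 20,"gripper": -0.9},
    {"tx": -10,"ty": 49,"tz": 4,"ax": 0,"ay": 0,"az": 25,"gripper": -0.9},
    {"tx": -15,"ty": 58,"tz": 4,"ax": 0,"ay": 0,"az": 30,"gripper": -0.9}
  ]
}}

```text
clock: 7.87
tool_pos: [0.5957, 0.0846, 0.05]
orientation: [-2.709, -1.585, 0.005]
contact_force: [-4.2, 2.0, 3.6]
grip_width: 0.167
finger_force: 15.4
```

```bash
python3 arc.py 5
```

```text
7.8667 [0.5957 0.0846 0.05  ] psi 60.65278691305149 F [-4.1662  2.0173  3.5942] M [0.4729 0.79   0.401 ] 14.490410476258651 15.431241807200422
ang 62.58617182468046 r 0.1161017173148199
57.6 [-0. 10.  1.] [-0.2  0.1  5. ]
52.6 [-1. 20.  1.] [-0.2  0.1 10. ]
47.6 [-3. 30.  2.] [-0.2  0.1 15. ]
42.6 [-6. 40.  3.] [-0.2  0.1 20. ]
37.6 [-9. 49.  3.] [-0.2  0.1 25. ]
32.6 [-14.  59.   4.] [-0.2  0.1 30. ]
27.6 [-19.  67.   5.] [-0.2  0.1 35. ]
22.6 [-25.  76.   5.] [-0.2  0.2 40. ]
```

Handle held (14.5 mm) and turning. Continuing.

Emit:
{"op": "play_rows", "data": {
  "steps": [
    {"tx": 0,"ty": 10,"tz": 1,"ax": 0,"ay": 0,"az": 5,"gripper": -0.9},
    {"tx": -1,"ty": 20,"tz": 1,"ax": 0,"ay": 0,"az": 10,"gripper": -0.9},
    {"tx": -3,"ty": 30,"tz": 2,"ax": 0,"ay": 0,"az": 15,"gripper": -0.9},
    {"tx": -6,"ty": 40,"tz": 3,"ax": 0,"ay": 0,"az": 20,"gripper": -0.9},
    {"tx": -9,"ty": 49,"tz": 3,"ax": 0,"ay": 0,"az": 25,"gripper": -0.9},
    {"tx": -14,"ty": 59,"tz": 4,"ax": 0,"ay": 0,"az": 30,"gripper": -0.9},
    {"tx": -19,"ty": 67,"tz": 5,"ax": 0,"ay": 0,"az": 35,"gripper": -0.9}
  ]
}}

```text
clock: 8.45
tool_pos: [0.6455, 0.0363, 0.045]
orientation: [-3.06, -0.697, 0.003]
contact_force: [-1.4, 4.1, 4.0]
grip_width: 0.162
finger_force: 15.5
```

```bash
python3 arc.py 5
```

```text
8.45 [0.6455 0.0363 0.045 ] psi 25.672392471173662 F [-1.4132  4.133   3.9585] M [0.8288 0.4328 0.3476] 14.121106033967244 15.503717455794686
ang 27.95140965262886 r 0.11695773617049508
23.0 [-0. 10.  1.] [-0.2  0.1  5. ]
18.0 [-1. 20.  1.] [-0.2  0.1 10. ]
13.0 [-3. 30.  2.] [-0.2  0.1 15. ]
8.0 [-6. 40.  3.] [-0.2  0.1 20. ]
3.0 [-9. 50.  3.] [-0.2  0.1 25. ]
-2.0 [-13.  59.   4.] [-0.2  0.1 30. ]
-7.0 [-18.  68.   5.] [-0.2  0.1 35. ]
-12.0 [-24.  76.   5.] [-0.2  0.1 40. ]
```

Emit:
{"op": "play_rows", "data": {
  "steps": [
    {"tx": 0,"ty": 10,"tz": 1,"ax": 0,"ay": 0,"az": 5,"gripper": -0.9},
    {"tx": -1,"ty": 20,"tz": 1,"ax": 0,"ay": 0,"az": 10,"gripper": -0.9},
    {"tx": -3,"ty": 30,"tz": 2,"ax": 0,"ay": 0,"az": 15,"gripper": -0.9},
    {"tx": -6,"ty": 40,"tz": 3,"ax": 0,"ay": 0,"az": 20,"gripper": -0.9},
    {"tx": -9,"ty": 49,"tz": 3,"ax": 0,"ay": 0,"az": 25,"gripper": -0.9},
    {"tx": -11,"ty": 54,"tz": 4,"ax": 0,"ay": 0,"az": 27.5,"gripper": -0.9},
    {"tx": -13,"ty": 59,"tz": 4,"ax": 0,"ay": 0,"az": 30,"gripper": -0.9},
    {"tx": -15,"ty": 62,"tz": 4,"ax": 0,"ay": 0,"az": 32,"gripper": -0.9}
  ]
}}

```text
clock: 9.12
tool_pos: [0.6594, -0.0259, 0.041]
orientation: [-3.133, 0.171, 0.003]
contact_force: [1.0, 8.2, 1.3]
grip_width: 0.164
finger_force: 15.5
```

```bash
python3 arc.py 2
```

```text
9.1167 [ 0.6594 -0.0259  0.041 ] psi -6.258509426903144 F [1.0174 8.1767 1.3041] M [1.9265 0.0158 0.4218] 14.289015928633171 15.54544903667491
ang -3.6347724134130814 r 0.11748262275913507
-5.6 [0. 4. 0.] [-0.2  0.1  2. ]
-7.6 [0. 8. 0.] [-0.2  0.1  4. ]
-9.6 [-0. 12.  1.] [-0.2  0.1  6. ]
-11.6 [-0. 16.  1.] [-0.2  0.1  8. ]
-13.6 [-1. 20.  1.] [-0.2  0.1 10. ]
-15.6 [-1. 24.  2.] [-0.2  0.1 12. ]
-17.6 [-2. 29.  2.] [-0.2  0.1 14. ]
-19.6 [-3. 33.  2.] [-0.2  0.1 16. ]
```

Emit:
{"op": "play_rows", "data": {
  "steps": [
    {"tx": 0,"ty": 2,"tz": 0,"ax": 0,"ay": 0,"az": 1,"gripper": -0.9},
    {"tx": 0,"ty": 4,"tz": 0,"ax": 0,"ay": 0,"az": 2,"gripper": -0.9},
    {"tx": 0,"ty": 6,"tz": 0,"ax": 0,"ay": 0,"az": 3,"gripper": -0.9},
    {"tx": 0,"ty": 6,"tz": 0,"ax": 0,"ay": 0,"az": 3,"gripper": -0.9}
  ]
}}

```text
clock: 9.45
tool_pos: [0.659, -0.0264, 0.0411]
orientation: [-3.123, 0.245, 0.002]
contact_force: [1.5, 10.8, 1.3]
grip_width: 0.171
finger_force: 15.8
```

```bash
python3 arc.py 2|head -2
```

```text
9.45 [ 0.659  -0.0264  0.0411] psi -8.97253626295763 F [ 1.5454 10.8382  1.255 ] M [ 2.236  -0.0537  0.4154] 14.853323635778855 15.781302976829465
ang -3.8528006567119992 r 0.11710284943479461
```

Emit:
{"op": "play_rows", "data": {
  "steps": [
    {"tx": 0,"ty": 4,"tz": 0,"ax": 0,"ay": 0,"az": 0,"gripper": -0.9},
    {"tx": 0,"ty": 7,"tz": 0,"ax": 0,"ay": 0,"az": 0,"gripper": -0.9},
    {"tx": 0,"ty": 10,"tz": 0,"ax": 0,"ay": 0,"az": 0,"gripper": -0.9},
    {"tx": 0,"ty": 10,"tz": 0,"ax": 0,"ay": 0,"az": 0,"gripper": -0.9}
  ]
}}

```text
clock: 9.78
tool_pos: [0.6587, -0.0283, 0.0414]
orientation: [-3.114, 0.237, -0.001]
contact_force: [3.1, 20.7, -0.6]
grip_width: 0.173
finger_force: 15.1
```

```bash
python3 arc.py 2|head -2
```

```text
9.7833 [ 0.6587 -0.0283  0.0414] psi -8.69638951492272 F [ 3.1277 20.674  -0.607 ] M [ 4.5526 -0.6062  0.2537] 15.068309012561652 15.132932669966976
ang -4.788304784492771 r 0.11693771922573791
```

Emit:
{"op": "play_rows", "data": {
  "steps": [
    {"tx": 0,"ty": -7,"tz": 0,"ax": 0,"ay": 0,"az": 0,"gripper": -0.9},
    {"tx": 0,"ty": -9,"tz": 0,"ax": 0,"ay": 0,"az": 0,"gripper": -0.5},
    {"tx": 0,"ty": -9,"tz": 0,"ax": 0,"ay": 0,"az": 0,"gripper": 0},
    {"tx": 0,"ty": -9,"tz": 0,"ax": 0,"ay": 0,"az": 0,"gripper": 0},
    {"tx": 0,"ty": -9,"tz": 0,"ax": 0,"ay": 0,"az": 0,"gripper": 0},
    {"tx": 0,"ty": -9,"tz": -20,"ax": 0,"ay": 0,"az": 0,"gripper": 0},
    {"tx": 0,"ty": -9,"tz": -60,"ax": 0,"ay": 0,"az": 0,"gripper": 0},
    {"tx": 0,"ty": -9,"tz": -100,"ax": 0,"ay": 0,"az": 0,"gripper": 0}
  ]
}}

```text
clock: 10.45
tool_pos: [0.6571, -0.0373, 0.1398]
orientation: [3.13, -0.255, -0.009]
contact_force: [1.2, -0.3, 0.2]
grip_width: 0.491
finger_force: 0.0
```

```bash
python3 go.py .5176 -.1385 .15 -11.6
```

```text
t 10.45 [ 0.6571 -0.0373  0.1398] psi -9.333465793691595 F [ 1.1585 -0.3086  0.2257] w 42.71101145222758 0.0
[0.5176, -0.1385, 0.15, -11.6] [-121.3  122.5   -9.3] [0.1 0.3 2.3]
```

Emit:
{"op": "play_rows", "data": {
  "steps": [
    {"tx": -25,"ty": 25,"tz": -9,"ax": 0,"ay": 0,"az": 2.3,"gripper": 0},
    {"tx": -50,"ty": 50,"tz": -9,"ax": 0,"ay": 0,"az": 2.3,"gripper": 0},
    {"tx": -75,"ty": 75,"tz": -9,"ax": 0,"ay": 0,"az": 2.3,"gripper": 0},
    {"tx": -100,"ty": 100,"tz": -9,"ax": 0,"ay": 0,"az": 2.3,"gripper": 0},
    {"tx": -115,"ty": 115,"tz": -9,"ax": 0,"ay": 0,"az": 2.3,"gripper": 0},
    {"tx": -121,"ty": 122,"tz": -9,"ax": 0,"ay": 0,"az": 2.3,"gripper": 0},
    {"tx": -121,"ty": 122,"tz": -9,"ax": 0,"ay": 0,"az": 2.3,"gripper": 0}
  ]
}}

```text
clock: 11.03
tool_pos: [0.5184, -0.1397, 0.1502]
orientation: [3.123, -0.324, -0.001]
contact_force: [-1.0, 0.0, -0.3]
grip_width: 0.499
finger_force: 0.0
```

```bash
python3 go.py .5176 -.1385 .06 -11.6;  python3 - <<'E'
from h import *
s=r.read_camera('side');t=r.read_camera('top')
cv2.imwrite('pics/s2.png',np.hstack([cv2.resize(s[140:300,130:290],(400,400)),cv2.resize(t[100:250,170:320],(400,400))])[:,:,::-1])
E
```

```text
t 11.0333 [ 0.5184 -0.1397  0.1502] psi -11.83573688832233 F [-0.9686  0.0234 -0.3019] w 43.404679461754164 0.0
[0.5176, -0.1385, 0.06, -11.6] [-1.  -1.2 90.2] [ 0.1  0.  -0.2]
```

View pics/s2.png

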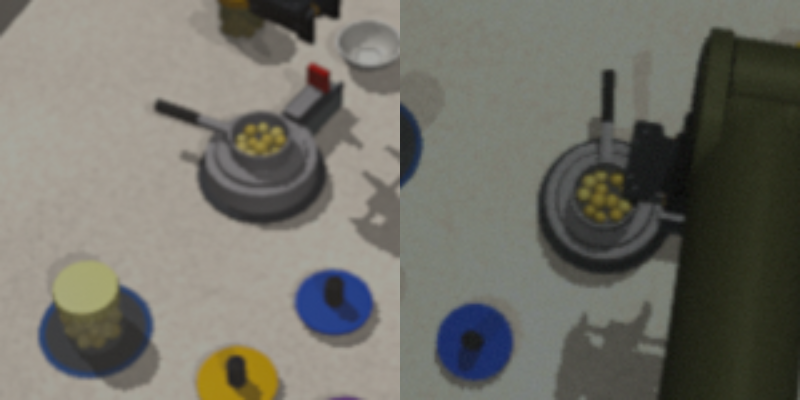

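Run:
```python
from h import *
np.set_printoptions(precision=4,suppress=True)
S=lambda U,V:((U+.5)/2.5-.5+130,(V+.5)/2.5-.5+140);T=lambda U,V:((U-400+.5)/2.667-.5+170,(V+.5)/2.667-.5+100)
for k,s,t,z in(('mouth',(261,135),(604,192),.074),('tip',(157,105),(609,72),.058)):
    print(k,tri(S(*s),T(*t)),plane('side',S(*s),z),plane('top',T(*t),z))
```

```text
mouth (array([ 0.5424, -0.0188,  0.0737]), np.float64(0.0005889444860180297)) [[ 0.5419 -0.0185  0.074 ]] [[ 0.5426 -0.0187  0.074 ]]
tip (array([ 0.685 , -0.0258,  0.0601]), np.float64(0.002241312314078781)) [[ 0.6873 -0.0274  0.058 ]] [[ 0.6845 -0.026   0.058 ]]
```

The handle now points along about +x and the mouth stands at 73.7 mm (74 expected), so the pot is fully down. Next the keeper tab.

Emit:
{"op": "play_rows", "data": {
  "steps": [
    {"tx": -1,"ty": -1,"tz": 25,"ax": 0,"ay": 0,"az": 0,"gripper": 0},
    {"tx": -1,"ty": -1,"tz": 50,"ax": 0,"ay": 0,"az": 0,"gripper": 0},
    {"tx": -1,"ty": -1,"tz": 70,"ax": 0,"ay": 0,"az": 0,"gripper": 0},
    {"tx": -1,"ty": -1,"tz": 82,"ax": 0,"ay": 0,"az": 0,"gripper": 0},
    {"tx": -1,"ty": -1,"tz": 88,"ax": 0,"ay": 0,"az": 0,"gripper": 0},
    {"tx": -1,"ty": -1,"tz": 88,"ax": 0,"ay": 0,"az": 0,"gripper": -0.5},
    {"tx": -1,"ty": -1,"tz": 88,"ax": 0,"ay": 0,"az": 0,"gripper": -0.9},
    {"tx": -1,"ty": -1,"tz": 88,"ax": 0,"ay": 0,"az": 0,"gripper": -0.9}
  ]
}}

```text
clock: 11.8
tool_pos: [0.5207, -0.1356, 0.0633]
orientation: [3.125, -0.316, 0.004]
contact_force: [0.3, -0.1, -0.7]
grip_width: 0.354
finger_force: 0.0
```

Emit:
{"op": "play_rows", "data": {
  "steps": [
    {"tx": 0,"ty": 0,"tz": 0,"ax": 0,"ay": 0,"az": 0,"gripper": -0.9},
    {"tx": 0,"ty": 0,"tz": 0,"ax": 0,"ay": 0,"az": 0,"gripper": -0.9},
    {"tx": 0,"ty": 0,"tz": 0,"ax": 0,"ay": 0,"az": 0,"gripper": -0.9},
    {"tx": 0,"ty": 0,"tz": 0,"ax": 0,"ay": 0,"az": 0,"gripper": -0.9}
  ]
}}

```text
clock: 12.13
tool_pos: [0.52, -0.137, 0.0631]
orientation: [3.124, -0.318, 0.003]
contact_force: [-0.6, -1.7, 4.5]
grip_width: 0.135
finger_force: 15.0
```

```bash
python3 go.py
```

```text
t 12.1333 [ 0.52   -0.137   0.0631] psi -11.626793926086915 F [-0.6328 -1.7181  4.4658] w 11.715900469214537 14.993866682052612
```

Emit:
{"op": "play_rows", "data": {
  "steps": [
    {"tx": 0,"ty": -4,"tz": 0,"ax": 0,"ay": 0,"az": 0,"gripper": -0.9},
    {"tx": 0,"ty": -8,"tz": 0,"ax": 0,"ay": 0,"az": 0,"gripper": -0.9},
    {"tx": 0,"ty": -12,"tz": 0,"ax": 0,"ay": 0,"az": 0,"gripper": -0.9},
    {"tx": 0,"ty": -16,"tz": 0,"ax": 0,"ay": 0,"az": 0,"gripper": -0.9},
    {"tx": 0,"ty": -20,"tz": 0,"ax": 0,"ay": 0,"az": 0,"gripper": -0.9},
    {"tx": 0,"ty": -24,"tz": 0,"ax": 0,"ay": 0,"az": 0,"gripper": -0.9},
    {"tx": 0,"ty": -28,"tz": 0,"ax": 0,"ay": 0,"az": 0,"gripper": -0.9},
    {"tx": 0,"ty": -32,"tz": 0,"ax": 0,"ay": 0,"az": 0,"gripper": -0.9}
  ]
}}

```text
clock: 12.8
tool_pos: [0.5242, -0.1173, 0.0631]
orientation: [3.108, -0.324, 0.0]
contact_force: [-5.6, -30.5, 6.0]
grip_width: 0.148
finger_force: 15.0
```

```bash
python3 go.py .52 -.137 .0631 -11.6
```

```text
t 12.8 [ 0.5242 -0.1173  0.0631] psi -11.89368104350729 F [ -5.65   -30.4899   6.0048] w 12.833543633689802 15.033684968948364
[0.52, -0.137, 0.0631, -11.6] [-0.  20.2  0.3] [ 0.9 -0.1 -0.3]
```

The tool met a hard stop (30 N) with the tab 100 mm from the axis. That is 125 − 25 mm, so the keeper is fully in. Release.

Emit:
{"op": "play_rows", "data": {
  "steps": [
    {"tx": 0,"ty": 7,"tz": 0,"ax": 0,"ay": 0,"az": 0,"gripper": -0.9},
    {"tx": 0,"ty": 9,"tz": 0,"ax": 0,"ay": 0,"az": 0,"gripper": -0.5},
    {"tx": 0,"ty": 10,"tz": 0,"ax": 0,"ay": 0,"az": 0,"gripper": 0},
    {"tx": 0,"ty": 10,"tz": 0,"ax": 0,"ay": 0,"az": 0,"gripper": 0},
    {"tx": 0,"ty": 10,"tz": 0,"ax": 0,"ay": 0,"az": 0,"gripper": 0},
    {"tx": 0,"ty": 10,"tz": -20,"ax": 0,"ay": 0,"az": 0,"gripper": 0},
    {"tx": 0,"ty": 10,"tz": -60,"ax": 0,"ay": 0,"az": 0,"gripper": 0},
    {"tx": 0,"ty": 10,"tz": -100,"ax": 0,"ay": 0,"az": 0,"gripper": 0}
  ]
}}

```text
clock: 13.47
tool_pos: [0.5221, -0.112, 0.1612]
orientation: [-3.124, 0.312, 0.008]
contact_force: [1.8, -0.7, 0.4]
grip_width: 0.486
finger_force: 0.0
```

```bash
python3 go.py .4418 .2662 .16 90 .5 0 .17 30
```

```text
t 13.4667 [ 0.5221 -0.112   0.1612] psi -11.42162850731849 F [ 1.7975 -0.6641  0.3745] w 42.23851060393962 0.0
[0.4418, 0.2662, 0.16, 90.0] [-153.6 -354.8    2.5] [  -0.3    0.2 -101.4]
[0.5, 0.0, 0.17, 30.0] [ -43.9 -105.4   -8.4] [ -0.2   0.3 -41.4]
```

Emit:
{"op": "play_rows", "data": {
  "steps": [
    {"tx": -20,"ty": -45,"tz": -8,"ax": 0,"ay": 0,"az": -7,"gripper": 0},
    {"tx": -35,"ty": -80,"tz": -8,"ax": 0,"ay": 0,"az": -14,"gripper": 0},
    {"tx": -50,"ty": -115,"tz": -8,"ax": 0,"ay": 0,"az": -21,"gripper": 0},
    {"tx": -65,"ty": -150,"tz": -8,"ax": 0,"ay": 0,"az": -28,"gripper": 0},
    {"tx": -80,"ty": -185,"tz": -8,"ax": 0,"ay": 0,"az": -35,"gripper": 0},
    {"tx": -95,"ty": -220,"tz": -8,"ax": 0,"ay": 0,"az": -42,"gripper": 0},
    {"tx": -110,"ty": -255,"tz": -8,"ax": 0,"ay": 0,"az": -49,"gripper": 0},
    {"tx": -120,"ty": -280,"tz": -8,"ax": 0,"ay": 0,"az": -56,"gripper": 0}
  ]
}}

```text
clock: 14.13
tool_pos: [0.4598, 0.1894, 0.17]
orientation: [-2.9, -1.204, 0.0]
contact_force: [0.1, 0.4, 0.6]
grip_width: 0.5
finger_force: 0.0
```

```bash
python3 go.py .4418 .2662 .16 90
```

```text
t 14.1333 [0.4598 0.1894 0.17  ] psi 45.10677949972586 F [0.0755 0.4272 0.6058] w 43.52664153339803 0.0
[0.4418, 0.2662, 0.16, 90.0] [ 41.7 -66.9  10.1] [ -0.1  -0.1 -44.9]
```

Emit:
{"op": "play_rows", "data": {
  "steps": [
    {"tx": 10,"ty": -20,"tz": 2,"ax": 0,"ay": 0,"az": -7,"gripper": 0},
    {"tx": 20,"ty": -35,"tz": 4,"ax": 0,"ay": 0,"az": -14,"gripper": 0},
    {"tx": 30,"ty": -50,"tz": 6,"ax": 0,"ay": 0,"az": -21,"gripper": 0},
    {"tx": 40,"ty": -65,"tz": 10,"ax": 0,"ay": 0,"az": -28,"gripper": 0},
    {"tx": 42,"ty": -67,"tz": 10,"ax": 0,"ay": 0,"az": -35,"gripper": 0},
    {"tx": 42,"ty": -67,"tz": 10,"ax": 0,"ay": 0,"az": -42,"gripper": 0},
    {"tx": 42,"ty": -67,"tz": 10,"ax": 0,"ay": 0,"az": -45,"gripper": 0},
    {"tx": 42,"ty": -67,"tz": 10,"ax": 0,"ay": 0,"az": -45,"gripper": 0}
  ]
}}

```text
clock: 14.8
tool_pos: [0.444, 0.2628, 0.1595]
orientation: [-2.227, -2.214, 0.001]
contact_force: [-0.6, 0.7, 0.8]
grip_width: 0.502
finger_force: 0.0
```

```bash
python3 go.py .4418 .2662 .023 90
```

```text
t 14.8 [0.444  0.2628 0.1595] psi 89.6584857629324 F [-0.5515  0.6791  0.7831] w 43.65991550090197 0.0
[0.4418, 0.2662, 0.023, 90.0] [  3.4  -2.1 136.5] [-0.1 -0.  -0.3]
```

Emit:
{"op": "play_rows", "data": {
  "steps": [
    {"tx": 3,"ty": -2,"tz": 30,"ax": 0,"ay": 0,"az": -0.3,"gripper": 0},
    {"tx": 3,"ty": -2,"tz": 60,"ax": 0,"ay": 0,"az": -0.3,"gripper": 0},
    {"tx": 3,"ty": -2,"tz": 90,"ax": 0,"ay": 0,"az": -0.3,"gripper": 0},
    {"tx": 3,"ty": -2,"tz": 110,"ax": 0,"ay": 0,"az": -0.3,"gripper": 0},
    {"tx": 3,"ty": -2,"tz": 124,"ax": 0,"ay": 0,"az": -0.3,"gripper": 0},
    {"tx": 3,"ty": -2,"tz": 132,"ax": 0,"ay": 0,"az": -0.3,"gripper": 0},
    {"tx": 3,"ty": -2,"tz": 135,"ax": 0,"ay": 0,"az": -0.3,"gripper": 0},
    {"tx": 3,"ty": -2,"tz": 135,"ax": 0,"ay": 0,"az": -0.3,"gripper": 0}
  ]
}}

```text
clock: 15.47
tool_pos: [0.4429, 0.2648, 0.0248]
orientation: [-2.226, -2.216, 0.001]
contact_force: [0.0, 0.1, 0.3]
grip_width: 0.498
finger_force: 0.0
```

Emit:
{"op": "play_rows", "data": {
  "steps": [
    {"tx": 0,"ty": 0,"tz": 0,"ax": 0,"ay": 0,"az": 0,"gripper": -0.3},
    {"tx": 0,"ty": 0,"tz": 0,"ax": 0,"ay": 0,"az": 0,"gripper": -0.8},
    {"tx": 0,"ty": 0,"tz": 0,"ax": 0,"ay": 0,"az": 0,"gripper": -0.8},
    {"tx": 0,"ty": 0,"tz": 0,"ax": 0,"ay": 0,"az": 0,"gripper": -0.8},
    {"tx": 0,"ty": 0,"tz": 0,"ax": 0,"ay": 0,"az": 0,"gripper": -0.8},
    {"tx": 0,"ty": 0,"tz": 0,"ax": 0,"ay": 0,"az": 0,"gripper": -0.8},
    {"tx": 0,"ty": 0,"tz": 0,"ax": 0,"ay": 0,"az": 0,"gripper": -0.8}
  ],
  "grip_force": 20
}}

```text
clock: 16.05
tool_pos: [0.4437, 0.2647, 0.0257]
orientation: [2.226, 2.216, 0.001]
contact_force: [-0.9, 0.3, 5.9]
grip_width: 0.245
finger_force: 20.0
```

```bash
python3 go.py
```

```text
t 16.05 [0.4437 0.2647 0.0257] psi 89.73572200796389 F [-0.8624  0.2918  5.9412] w 21.29000410090559 20.000435756519437
```

Emit:
{"op": "play_rows", "data": {
  "steps": [
    {"tx": 0,"ty": 0,"tz": -10,"ax": 0,"ay": 0,"az": 0,"gripper": -0.8},
    {"tx": 0,"ty": 0,"tz": -30,"ax": 0,"ay": 0,"az": 0,"gripper": -0.8},
    {"tx": 0,"ty": 0,"tz": -60,"ax": 0,"ay": 0,"az": 0,"gripper": -0.8},
    {"tx": 0,"ty": 0,"tz": -90,"ax": 0,"ay": 0,"az": 0,"gripper": -0.8},
    {"tx": -10,"ty": 5,"tz": -115,"ax": 0,"ay": 0,"az": 0,"gripper": -0.8},
    {"tx": -35,"ty": 15,"tz": -120,"ax": 0,"ay": 0,"az": 0,"gripper": -0.8},
    {"tx": -65,"ty": 25,"tz": -120,"ax": 0,"ay": 0,"az": 0,"gripper": -0.8},
    {"tx": -95,"ty": 35,"tz": -120,"ax": 0,"ay": 0,"az": 0,"gripper": -0.8}
  ]
}}

```text
clock: 16.72
tool_pos: [0.4785, 0.169, 0.1464]
orientation: [2.223, 2.218, 0.003]
contact_force: [0.4, -0.4, -1.6]
grip_width: 0.25
finger_force: 20.0
```

```bash
python3 go.py .5423 -.0198 .14 90
```

```text
t 16.7167 [0.4785 0.169  0.1464] psi 89.8640666332626 F [ 0.3898 -0.4225 -1.5709] w 21.77638009436944 20.001623262651265
[0.5423, -0.0198, 0.14, 90.0] [-188.7   64.3    6.5] [ 0.1 -0.  -0.1]
```

Emit:
{"op": "play_rows", "data": {
  "steps": [
    {"tx": -30,"ty": 10,"tz": 3,"ax": 0,"ay": 0,"az": 0,"gripper": -0.8},
    {"tx": -60,"ty": 20,"tz": 6,"ax": 0,"ay": 0,"az": 0,"gripper": -0.8},
    {"tx": -95,"ty": 32,"tz": 6,"ax": 0,"ay": 0,"az": 0,"gripper": -0.8},
    {"tx": -130,"ty": 44,"tz": 6,"ax": 0,"ay": 0,"az": 0,"gripper": -0.8},
    {"tx": -160,"ty": 54,"tz": 6,"ax": 0,"ay": 0,"az": 0,"gripper": -0.8},
    {"tx": -180,"ty": 61,"tz": 6,"ax": 0,"ay": 0,"az": 0,"gripper": -0.8},
    {"tx": -188,"ty": 64,"tz": 6,"ax": 0,"ay": 0,"az": 0,"gripper": -0.8},
    {"tx": -188,"ty": 64,"tz": 6,"ax": 0,"ay": 0,"az": 0,"gripper": -0.8}
  ]
}}

```text
clock: 17.38
tool_pos: [0.5413, -0.0212, 0.139]
orientation: [-2.231, -2.212, 0.001]
contact_force: [-0.8, 0.3, -0.7]
grip_width: 0.242
finger_force: 20.0
```

```bash
python3 go.py .5423 -.0198 .14 90
python3 - <<'E'
from h import *
np.set_printoptions(precision=4,suppress=True)
s=r.read_camera('side')
z=r.read_state()['tool_pos'][2]-.0257+.016
hsv=cv2.cvtColor(s,cv2.COLOR_RGB2HSV);x0,y0,x1,y1=200,140,275,230
m=cv2.inRange(hsv[y0:y1,x0:x1],(18,150,50),(32,255,255))
n,l,ss,c=cv2.connectedComponentsWithStats(m);k=1+ss[1:,4].argmax();print(ss[k])
cc=cv2.convexHull(np.argwhere(l==k)[:,::-1].astype(np.int32)).reshape(-1,2)+[x0,y0]
w=plane('side',cc,z)[:,:2];A=np.c_[2*w,np.ones(len(w))];q=np.linalg.lstsq(A,(w**2).sum(1),rcond=None)[0];print(q[:2],np.sqrt(q[2]+q[0]**2+q[1]**2))
cv2.imwrite('pics/s3.png',cv2.resize(s[110:260,170:320],(600,600),interpolation=2)[:,:,::-1])
E
```

```text
t 17.3833 [ 0.5413 -0.0212  0.139 ] psi 89.51331708392394 F [-0.7787  0.3002 -0.6638] w 21.059526560692074 19.999734358862042
[0.5423, -0.0198, 0.14, 90.0] [ 1.4  1.  -1. ] [-0.   0.  -0.5]
[ 20  32  29  22 379]
[ 0.5402 -0.0169] 0.04291237150542726
```

View pics/s3.png

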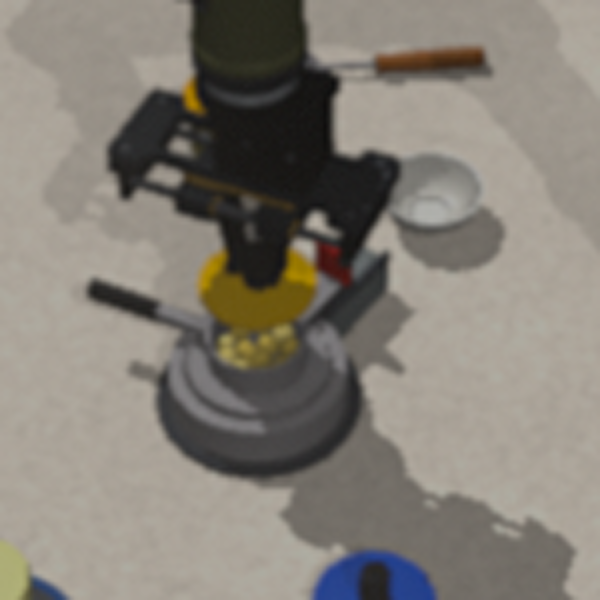

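The lid is held level above the mouth (crop (258,290) over (258,345)). Lowering it with force checks.

Emit:
{"op": "play_rows", "data": {
  "steps": [
    {"tx": 0,"ty": 1,"tz": 12,"ax": 0,"ay": 0,"az": 0,"gripper": -0.8},
    {"tx": 0,"ty": 1,"tz": 24,"ax": 0,"ay": 0,"az": 0,"gripper": -0.8},
    {"tx": 0,"ty": 1,"tz": 32,"ax": 0,"ay": 0,"az": 0,"gripper": -0.8},
    {"tx": 0,"ty": 1,"tz": 36,"ax": 0,"ay": 0,"az": 0,"gripper": -0.8},
    {"tx": 0,"ty": 1,"tz": 39,"ax": 0,"ay": 0,"az": 0,"gripper": -0.8},
    {"tx": 0,"ty": 1,"tz": 42,"ax": 0,"ay": 0,"az": 0,"gripper": -0.8},
    {"tx": 0,"ty": 1,"tz": 44,"ax": 0,"ay": 0,"az": 0,"gripper": -0.8},
    {"tx": 0,"ty": 1,"tz": 44,"ax": 0,"ay": 0,"az": 0,"gripper": -0.8}
  ]
}}

```text
clock: 18.1
tool_pos: [0.5421, -0.0188, 0.0949]
orientation: [2.226, 2.217, -0.0]
contact_force: [-0.3, -0.5, -0.6]
grip_width: 0.248
finger_force: 20.0
```

```bash
python3 go.py .5423 -.0198 .0897 90; python3 -c "
from rig import r;print(r.read_state()['moment'])"
```

```text
t 18.1 [ 0.5421 -0.0188  0.0949] psi 89.74615601740312 F [-0.2918 -0.485  -0.6321] w 21.601002504071726 19.999962891452014
[0.5423, -0.0198, 0.0897, 90.0] [-1.   0.2  5.2] [-0.   0.  -0.3]
[ 0.01118266 -0.0654226  -0.02801569]
```

The plug is about 5 mm into the mouth with no contact force. Seating it and releasing.

Emit:
{"op": "play_rows", "data": {
  "steps": [
    {"tx": 0,"ty": 0,"tz": 2,"ax": 0,"ay": 0,"az": 0,"gripper": -0.8},
    {"tx": 0,"ty": 0,"tz": 4,"ax": 0,"ay": 0,"az": 0,"gripper": -0.8},
    {"tx": 0,"ty": 0,"tz": 5,"ax": 0,"ay": 0,"az": 0,"gripper": -0.8},
    {"tx": 0,"ty": 0,"tz": 6,"ax": 0,"ay": 0,"az": 0,"gripper": -0.8},
    {"tx": 0,"ty": 0,"tz": 6,"ax": 0,"ay": 0,"az": 0,"gripper": -0.8},
    {"tx": 0,"ty": 0,"tz": 6,"ax": 0,"ay": 0,"az": 0,"gripper": -0.8}
  ]
}}

```text
clock: 18.6
tool_pos: [0.5422, -0.0189, 0.0896]
orientation: [2.226, 2.216, -0.0]
contact_force: [-1.1, 0.1, 3.9]
grip_width: 0.246
finger_force: 20.0
```

Emit:
{"op": "play_rows", "data": {
  "steps": [
    {"tx": 0,"ty": 0,"tz": 0,"ax": 0,"ay": 0,"az": 0,"gripper": -0.5},
    {"tx": 0,"ty": 0,"tz": 0,"ax": 0,"ay": 0,"az": 0,"gripper": -0.2},
    {"tx": 0,"ty": 0,"tz": 0,"ax": 0,"ay": 0,"az": 0,"gripper": 0},
    {"tx": 0,"ty": 0,"tz": 0,"ax": 0,"ay": 0,"az": 0,"gripper": 0},
    {"tx": 0,"ty": 0,"tz": 0,"ax": 0,"ay": 0,"az": 0,"gripper": 0},
    {"tx": 0,"ty": 0,"tz": -10,"ax": 0,"ay": 0,"az": 0,"gripper": 0},
    {"tx": 0,"ty": 0,"tz": -40,"ax": 0,"ay": 0,"az": 0,"gripper": 0},
    {"tx": 0,"ty": 0,"tz": -80,"ax": 0,"ay": 0,"az": 0,"gripper": 0}
  ]
}}

```text
clock: 19.27
tool_pos: [0.5396, -0.0188, 0.1674]
orientation: [-2.222, -2.213, 0.006]
contact_force: [1.1, -0.4, -0.1]
grip_width: 0.498
finger_force: 0.0
```

Emit:
{"op": "play_rows", "data": {
  "steps": [
    {"tx": -30,"ty": 0,"tz": -30,"ax": 0,"ay": 0,"az": 0,"gripper": 0},
    {"tx": -60,"ty": 0,"tz": -60,"ax": 0,"ay": 0,"az": 0,"gripper": 0},
    {"tx": -90,"ty": 0,"tz": -80,"ax": 0,"ay": 0,"az": 0,"gripper": 0},
    {"tx": -130,"ty": 0,"tz": -80,"ax": 0,"ay": 0,"az": 0,"gripper": 0},
    {"tx": -170,"ty": 0,"tz": -80,"ax": 0,"ay": 0,"az": 0,"gripper": 0},
    {"tx": -200,"ty": 0,"tz": -80,"ax": 0,"ay": 0,"az": 0,"gripper": 0},
    {"tx": -220,"ty": 0,"tz": -80,"ax": 0,"ay": 0,"az": 0,"gripper": 0},
    {"tx": -220,"ty": 0,"tz": -80,"ax": 0,"ay": 0,"az": 0,"gripper": 0}
  ]
}}

```text
clock: 19.93
tool_pos: [0.5395, -0.2456, 0.2492]
orientation: [2.235, 2.206, -0.004]
contact_force: [-0.2, -0.4, -0.4]
grip_width: 0.501
finger_force: 0.0
```

```bash
python3 go.py
python3 - <<'E'
from h import *
s=r.read_camera('side');t=r.read_camera('top');np.save('s4.npy',s);np.save('t4.npy',t)
cv2.imwrite('pics/s4.png',np.hstack([cv2.resize(s[120:300,130:310],(400,400),interpolation=2),cv2.resize(t[100:250,170:320],(400,400),interpolation=2)])[:,:,::-1])
for n,im in(('side',s),('top',t)):
    x0,y0,x1,y1=(205,150,275,235) if n=='side' else (215,140,280,215)
    m=cv2.inRange(cv2.cvtColor(im,cv2.COLOR_RGB2HSV)[y0:y1,x0:x1],(18,150,50),(32,255,255))
    k,l,ss,c=cv2.connectedComponentsWithStats(m);k=1+ss[1:,4].argmax()
    w=plane(n,cv2.convexHull(np.argwhere(l==k)[:,::-1].astype(np.int32)).reshape(-1,2)+[x0,y0],.08)[:,:2]
    q=np.linalg.lstsq(np.c_[2*w,np.ones(len(w))],(w**2).sum(1),rcond=None)[0];print(n,q[:2],np.sqrt(q[2]+q[0]**2+q[1]**2))
E
```

```text
t 19.9333 [ 0.5395 -0.2456  0.2492] psi 89.25617518277758 F [-0.1787 -0.4359 -0.4054] w 43.59586790185063 0.0
side [ 0.54206911 -0.01659134] 0.043212651714321794
top [ 0.53986934 -0.01700267] 0.042697054866945874
```

View pics/s4.png

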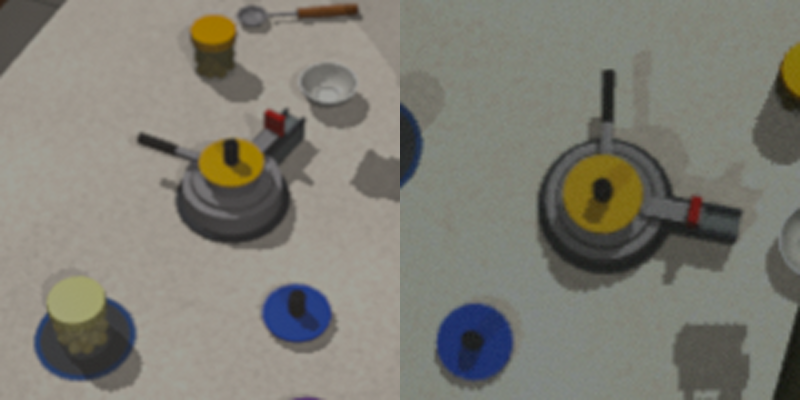

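The lid sits flat and centred (top crop (602,192)). The tab is moved in at top (695,209) and side (274,122), and the jar is on the disc. One check of the keeper and the jar, then hand in.

Run:
```python
from h import *
s=np.load('s4.npy');t=np.load('t4.npy')
S=blobs(s[:235],(0,150,50),(8,255,255))[0];T=blobs(t[:,250:300],(0,150,50),(8,255,255))[0];print(S,T)
x,e=tri(((274.5)/2.222-.5+130,(122.5)/2.222-.5+120),((295.5)/2.667-.5+170,(209.5)/2.667-.5+100));print(x,e,np.linalg.norm(x[:2]-[.5423,-.0186]))
# jar cap centre, side crop (77,300)
print('jar',plane('side',(77.5/2.222-.5+130,300/2.222-.5+120),.08),'disc .6195 .2597')
```

```text
[([253.3, 174.3], [250, 170, 8, 11, 57])] [([30.0, 178.3], [28, 174, 5, 10, 34])]
[ 0.52289078 -0.11823866  0.06922735] 0.0001459828418154858 0.10151147628711536
jar [[0.61974443 0.25851527 0.08      ]] disc .6195 .2597
```

```bash
python3 -c "
from rig import r
print(r.finish_job())"
```

```text
the job is handed in; nothing more can be done
None
```

I finished all four steps in the order asked and handed the job in after about 20 s of the 72 s: the jar is on the disc, the pot is screwed down to its stop, the keeper is in to its stop, and the yellow lid sits flat on the pot; no verdict came back.

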